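# Open the child-resistant cap of the lacquer thinner tin

### The job

Open the blue tin of lacquer thinner: push its red child-resistant cap down firmly and, keeping it down, turn it anticlockwise until it meets its stop, then lift it off and set it right way up in the enamel tray, let go and leave it there. Do not force the cap: it takes a push of about 15 N and cracks if you lean on it with twice that, wrench it while it is locked, twist on after you feel the stop or tug it upwards while it still holds. Leave the carved plaque and the two paint jars where they are.

Things in the scene. Friction and masses are not known exactly. Their poses are not given: they have to be found in the camera images.
- cap_centre (a point): Centre of the loose red cap (60 g), on its axis, z up, 22 mm above the lower edge of its skirt and level with its flat top. The round skirt is 63 mm across and 22 mm high; from its flat top rises a white grip bar 52 mm long (along the cap's x axis), 16 mm wide and 22 mm high. Fingertips straddling the bar can push on the flat top. Locked, the cap turns only a few degrees either way.
- cap_top (a point): Centre of the top of the cap's grip bar, 22 mm above the flat top. A spring holds the cap up (7 N at rest, 1 N per mm more). Three hidden lugs lock it: it must go down past a ridge, 3.5 to 6.5 mm below rest (10 to 14 N), and meets a solid seat 1.5 mm further on (12 to 15 N), where the force rises steeply. The depth differs from tin to tin and cannot be seen.
- can_neck (a point): Centre of the rim of the tin's metal neck (52 mm across), 158 mm above the bench, z up. Held down, the cap turns anticlockwise from above (+ about z) to a hard stop, 43 to 75 degrees on from the locked position; this too differs. There it lifts straight off; 8 degrees or more short of it the lugs hold it. It cracks when the push plus the force of a twist on its lugs (40 N per N m) pass 45 N.
- can: Tin of thinner, a blue and yellow box 112 x 82 mm in plan, shoulder 134 mm high, fixed in a pale wooden cradle 150 x 120 x 40 mm screwed to the bench; neither moves. Origin on the bench under the neck's axis; x along the 112 mm side, z up. With the cap locked, cap x is along can x, the skirt's lower edge at 148 mm and the top of the grip bar at 192 mm.
- tray: Shallow square enamel tray, white with blue inside, 150 x 150 mm outside, walls 4 mm thick and 14 mm high, inner floor 5 mm above the bench; fixed. Origin at the centre of the underside, z up.
- plaque_centre (a point): Centre of a dark round carved lacquer plaque with a cream ring, 180 mm across and 23 mm thick, lying loose on the bench; leave it alone.
- jar_green_centre (a point): Centre of a small closed green paint jar with a black lid, 48 mm across and 62 mm high, standing loose; leave it alone.
- jar_orange_centre (a point): Centre of a small closed orange paint jar with a black lid, 48 mm across and 62 mm high, standing loose; leave it alone.
There are look-alikes about, which are no part of the job. Leave any brown or yellow look-alike of the part that bears cap_centre alone. Of the things that look like the tray, the middle-sized one is meant.

How it is judged:
By the outcome, as a careful person would: the job done as asked, in the order asked, and still so for the second after the job is handed in, with the robot touching nothing.
It also fails if it takes over 72 s, if anything falls off the work surface, if the arm or the gripper's body presses on something with over 40 N, if the wrist force passes 120 N, or if a joint passes its speed limit or range.

### The arm

A 6-joint arm with a two-finger parallel gripper is mounted at the origin on the work surface. World frame = base frame: x ahead of the robot, y to its left, z up, the work surface at z = 0. Lengths are in m, angles in rad, forces in N, time in s.
With the tool pointing down it reaches from about 0.325 to 1 m from the base axis. Payload 5.1 kg.
Tool frame: the origin (TCP) lies at the very end of the fingers, on their centre line; the grasp point (between the pads) lies 19 mm behind it; z points along the fingers, y is the direction in which the jaws open and shut (so a half turn about z gives the same grasp; the last joint's range is limited). The gripper opens to 85 mm and grips with 20 to 120 N. Pads are 22 mm wide; open, the fingers measure 114 mm over their backs; the gripper's body (76 mm by 85 mm) begins 54 mm behind the grasp point. The pads swing forward as they close: fully open they stand 13 mm farther back than shut.
Start: joints at [-0.083, 0.124, 1.65, -0, 1.367, -0.083], TCP at [0.65, -0, 0.231] pointing down, gripper open.
Joint ranges: [-2.61, 2.61], [-1.02, 2.33], [0.03, 2.71], [-1.35, 4.49], [0.32, 2.68], [-2.91, 2.91]. Speed limits (rad/s): [2.57, 2.57, 3.14, 3.14, 3.14, 3.14].

### API

Orientations are given as a 3x3 rotation matrix whose columns are the frame's x, y, z axes.
In Python, from station import telemetry, eyes, env, finder gives the robot as it stands.
- The arm moves only by the tool servo_tool, never from a script. Its argument "increments" is one flat list of numbers, 7 for each row, row after row: the shift along the tool's x, y, z in m, then the turn, a rotation vector about the tool's x, y, z in degrees, then the finger opening in m, from 0 to 0.0854. A call has 1 to 12 rows; each row shifts and turns the commanded pose from where the row before left it, along the tool's axes as they then stand; what a row does not reach is not made up. A row lasts 1/10 s, in which the tool goes at most 50 mm and 8.59 degrees, less where a joint would pass 70% of its speed; a pose out of reach is approached as far as the arm can. A call with a gripper value outside its range is refused whole. The fingers move at their own pace and stop on an object; "grip_force" is the grip in N (left out, the last holds). Time passes only in rows, so rows that do not move let the fingers close. It gives the time, the measured TCP pose, the force and the opening at its end, in the units of the state.
- telemetry.read_state(): the state, without advancing time (a new reading comes with each control period).
- eyes.grab_frame(name): name is "scene" or "side" or "wrist"; returns (picture, depth): 384x512x3 uint8, red, green, blue; 384x512 float32, m along the optical axis (not along the pixel's ray), 0 where there is no reading.
- eyes.get_calibration(name): a dict with "intrinsics" (3x3 intrinsics, pixels), "R" (3x3) and "t" (3): a world point X has camera coordinates R X + t; the wrist camera has in their place "T_tool_cam" (4x4, takes a point from camera to tool coordinates, whose origin is the TCP and whose axes are the flange's). Camera axes: x right, y down, z forward; pixel columns grow to the right and rows downward; lengths in m; the calibration is good to about 2 mm. A picture is of the moment at which its call begins: read the wrist's pose just before it. get_calibration takes no time and is no camera call.
- env.sign_off(): hands the job in, once; it reports no verdict.
Trained networks look in the newest picture that a camera, given by its name, has taken for a name from the list of things; names that differ only in an ending like _2 or _b are one class to them, and where a whole thing is asked for, a point or a joint stands for the part that bears it (a point fixed in the world has none). Each returns a list of dicts, best first, with "confidence" (0 to 1); they miss things now and then, are a little off and sometimes report something else, mostly with a low value. They report only what shows in the picture. A call takes as long as a camera call. They do not tell look-alikes from the thing itself.
- finder.search_frame(camera, label): "uv" ([column, row] in pixels, amid what is visible of it).
- finder.trace(camera, label): "pixels" (384x512 bool, what is visible of it) and "uv" ([column, row] in pixels, amid what is visible of it).
The state is a dict: "clock": time; "q": joint angles; "qd": joint speeds; "effort": joint torques, N m; "tool_pos": TCP position; "tool_rot": TCP orientation; "wrist_force": force on the tool from outside, world axes, zero at the start; "moment": the same for the moment, N m; "width": finger opening in m.
Only numpy, scipy, OpenCV 4.12 (cv2) and the standard library are available. Lean on these libraries where they do the work, as an engineer would, in place of code of your own. Each camera call takes 0.05 s, during which the arm holds its last target.

## Working session

There is one attempt and no reset: what is moved stays moved. The work goes in short steps, Python scripts to look and compute and a tool call to move; the robot and the scene stay as the last step left them, time stands still between calls to the robot, and variables do not carry over. Pictures are saved under pics/ and viewed, and the job is handed in when it is done.

Besides the shell and the picture viewer there is one more tool, called by a JSON object that holds its "name" and its "arguments". servo_tool: Moves the arm, as the interface text tells. Its arguments: {"type":"object","properties":{"increments":{"type":"array","items":{"type":"number"}},"grip_force":{"type":"number"}},"required":["increments"]}

```bash
ls; mkdir -p pics; python3 - <<'E'
from station import telemetry, eyes, env, finder
import cv2,json
print(telemetry.read_state())
for c in ["scene","side","wrist"]:
    p,d=eyes.grab_frame(c); cv2.imwrite(f"pics/{c}0.png",p[:,:,::-1]); print(c,{k:v.tolist() if hasattr(v,'tolist') else v for k,v in eyes.get_calibration(c).items()})
E
```

```text
pics
{'clock': 0.0, 'q': array([-8.26135868e-02,  1.24494856e-01,  1.65169719e+00, -1.64392394e-06,
        1.36748009e+00, -8.26093501e-02]), 'qd': array([-0.00141144,  0.00090516,  0.00058275, -0.0009711 ,  0.00073351,
       -0.0014765 ]), 'effort': array([ 3.96925461e-04, -4.23608243e+01, -3.65454090e+01,  2.94756808e-05,
        6.89593100e-03,  2.82237529e-06]), 'tool_pos': array([6.49384189e-01, 1.26463072e-05, 2.30045936e-01]), 'tool_rot': array([[ 4.07922861e-06,  9.99997852e-01, -2.07252584e-03],
       [ 9.99999986e-01, -3.72691999e-06,  1.69993810e-04],
       [ 1.69985721e-04, -2.07252651e-03, -9.99997838e-01]]), 'wrist_force': array([-0.41401758,  0.66576402, -0.08963627]), 'moment': array([-0.07255808, -0.05712303,  0.02914293]), 'width': 0.08523548283757712}
scene {'intrinsics': [[374.7210019057868, 0.0, 256.9908549347822], [0.0, 374.7210019057868, 184.787642252947], [0.0, 0.0, 1.0]], 'R': [[-0.8344095934338375, 0.5509294399919156, 0.015407223493291412], [0.33878780849941786, 0.5347595340032971, -0.7741156642290209], [-0.43472226903822164, -0.6407097571777496, -0.6328
[... 235 characters left out ...]
1883264, -0.14846152939120244, 0.021001862767110954], [-0.06870165543829655, -0.5730499005930572, -0.8166357168103323], [0.13327410284410474, 0.8059609083082829, -0.5767712092242352]], 't': [-0.5487708244789923, 0.20964118333137438, 0.9756322822762507]}
wrist {'intrinsics': [[281.85130689840696, 0.0, 262.57278564726226], [0.0, 281.85130689840696, 187.71283570460497], [0.0, 0.0, 1.0]], 'T_tool_cam': [[-2.3648545180070465e-05, -0.9614401474443977, -0.27501425839915944, 0.0688824846483654], [0.9999999242277055, -0.00012959848326841923, 0.00036708148174438175, 0.00039378608601070564], [-0.00038856830469819115, -0.27501422887975535, 0.961440077658688, -0.14296884769918594], [0.0, 0.0, 0.0, 1.0]]}
```

View pics/scene0.png

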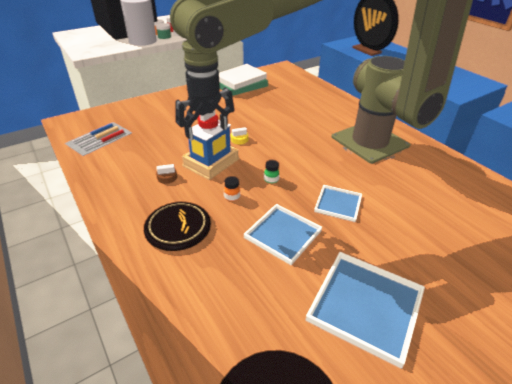

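View pics/side0.png

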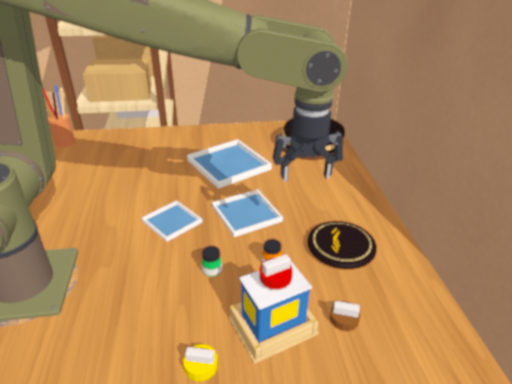

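View pics/wrist0.png

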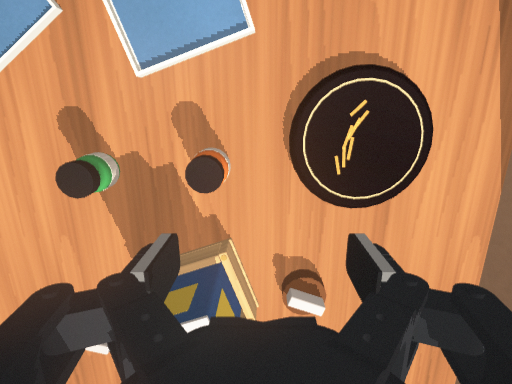

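The scene view shows three trays: small (340,203), middle (284,233) and large (367,305). The middle one should be the 150 mm one. The caps are red on the tin (208,121), brown (166,173) and yellow (239,136). The one wanted is red, on the tin. Next I measure them and make crops.

```bash
cat > h.py <<'E'
from station import telemetry, eyes, env, finder
import cv2,numpy as np
def cloud(cam,d,st=None):
    c=eyes.get_calibration(cam);K=np.array(c["intrinsics"])
    v,u=np.mgrid[:384,:512]
    P=np.stack([(u-K[0,2])/K[0,0]*d,(v-K[1,2])/K[1,1]*d,d],-1)
    if cam=="wrist":
        T=np.array(c["T_tool_cam"]);P=P@T[:3,:3].T+T[:3,3]
        return P@st["tool_rot"].T+st["tool_pos"]
    R=np.array(c["R"]);t=np.array(c["t"])
    return (P-t)@R
def rect(xy):
    (c,s,a)=cv2.minAreaRect((xy*1000).astype(np.float32)); return np.round(c,1),np.round(s,1),round(a,1)
E
python3 - <<'E'
from h import *
im,d=eyes.grab_frame("side"); W=cloud("side",d)
hsv=cv2.cvtColor(im,cv2.COLOR_RGB2HSV)
for l in ["cap_centre","can","tray"]:
    for r in finder.trace("side",l):
        m=r["pixels"]&(d>0); X=W[m]
        print(l,r["confidence"],r["uv"],m.sum(),"med",np.median(X,0).round(3),"z",np.percentile(X[:,2],[2,98]).round(3),rect(X[:,:2]))
crop=im[230:384,170:380]; cv2.imwrite("pics/cropside.png",cv2.resize(crop,None,fx=3.6,fy=3.6,interpolation=cv2.INTER_CUBIC)[:,:,::-1])
# cap colour
red=((hsv[...,0]<6)|(hsv[...,0]>174))&(hsv[...,1]>180)&(hsv[...,2]>120)
red[:240]=0; red[320:]=0;red[:,:240]=0;red[:,310:]=0
X=W[red&(d>0)]; 
top=X[abs(X[:,2]-.170)<.004]; print("red",len(X),np.percentile(X[:,2],[2,50,98]),"top",len(top),rect(top[:,:2]))
print("circle",cv2.minEnclosingCircle((top[:,:2]*1000).astype(np.float32)))
wh=np.zeros_like(red);wh[250:300,250:305]=1
wh&=(W[...,2]>.186)&(W[...,2]<.2); Y=W[wh];print("bar",len(Y),rect(Y[:,:2]),Y.mean(0))
sh=np.zeros_like(red);sh[250:345,225:330]=1
sh&=(abs(W[...,2]-.134)<.004);Y=W[sh];print("shoulder",len(Y),rect(Y[:,:2]))
im,d=eyes.grab_frame("scene");W=cloud("scene",d)
for r in finder.trace("scene","tray"):
        m=r["pixels"]&(d>0); X=W[m]
        print("scene tray",r["confidence"],r["uv"],m.sum(),"med",np.median(X,0).round(3),rect(X[:,:2]))
E
```

```text
cap_centre 0.91 [199.6, 361.1] 1005 med [ 0.396 -0.274  0.024] z [0.001 0.047] (array([ 388.8, -258.2]), array([61.5, 81.7]), 44.9)
cap_centre 0.75 [275.4, 275.2] 954 med [ 0.547 -0.204  0.172] z [0.148 0.194] (array([ 547.8, -194.9]), array([60. , 63.7]), 50.7)
cap_centre 0.66 [341.3, 315.3] 747 med [ 0.7   -0.204  0.024] z [0.003 0.047] (array([ 703.9, -195.5]), array([59.9, 62.6]), 24.5)
can 0.77 [276.6, 316.7] 5181 med [ 0.535 -0.227  0.067] z [0.005 0.137] (array([ 552.1, -173.7]), array([169.2, 154.9]), 19.7)
tray 0.98 [244.9, 214.0] 1952 med [0.54  0.199 0.007] z [0.003 0.016] (array([542.6, 211.7]), array([162.6, 174.8]), 19.3)
tray 0.78 [170.8, 221.1] 1295 med [0.33  0.191 0.006] z [0.002 0.014] (array([329.7, 198.8]), array([126.9, 133.5]), 37.0)
tray 0.61 [227.5, 161.5] 2322 med [0.513 0.475 0.009] z [0.002 0.022] (array([515.5, 499.9]), array([233.4, 250.3]), 26.6)
red 385 [0.15605518 0.17013767 0.17338023] top 265 (array([ 548. , -206.8]), array([34.2, 58.2]), 88.6)
circle ((548.5157470703125, -197.38525390625), 29.785202026367188)
bar 230 (array([ 548.7, -192. ]), array([50.9, 18.1]), 17.9) [ 0.54856601 -0.1941024   0.19205376]
shoulder 1203 (array([ 549.3, -191.8]), array([114.6,  85.7]), 19.2)
scene tray 0.91 [368.3, 307.0] 8109 med [0.527 0.487 0.008] (array([511.6, 473.4]), array([228.2, 212.3]), 26.9)
scene tray 0.6 [283.7, 232.4] 2597 med [0.55  0.204 0.006] (array([540.1, 199.2]), array([168. , 152.3]), 19.6)
```

View pics/cropside.png

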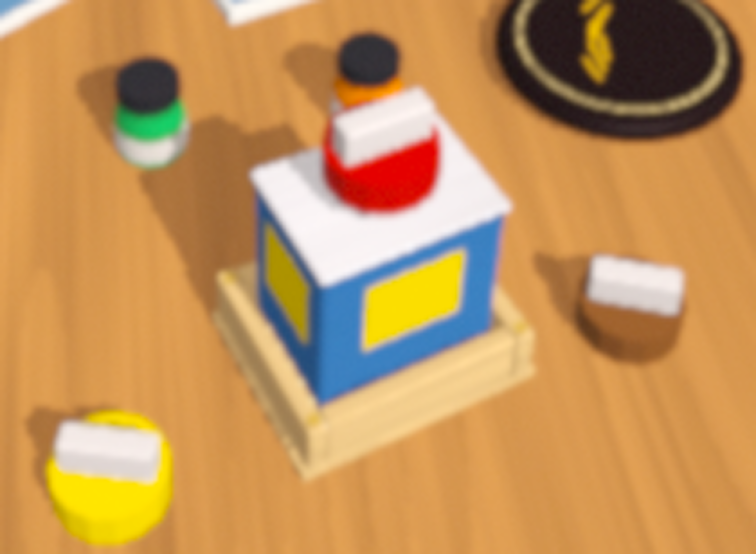

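The crop confirms the red cap on the blue tin, with yellow and brown look-alikes lying on the bench. The middle tray measures about 150 mm and sits at (0.541, 0.203). I'm moving above the cap.

{"name": "servo_tool", "arguments": {"increments": [-0.032, -0.0165, -0.01, 0, 0, 0, 0.085, -0.032, -0.0165, -0.01, 0, 0, 0, 0.085, -0.032, -0.0165, -0.01, 0, 0, 0, 0.085, -0.032, -0.0165, -0.01, 0, 0, 0, 0.085, -0.032, -0.0165, -0.01, 0, 0, 0, 0.085, -0.032, -0.0175, -0.01, 0, 0, 0, 0.085, 0, 0, 0, 0, 0, 8, 0.085, 0, 0, 0, 0, 0, 8, 0.085, 0, 0, 0, 0, 0, 8, 0.085, 0, 0, 0, 0, 0, 8, 0.085, 0, 0, 0, 0, 0, 8, 0.085]}}

```text
clock: 1.55
tool_pos: [0.5499, -0.1921, 0.2914]
tool_rot: [[0.647, 0.762, 0.0], [0.762, -0.647, -0.0], [0.0, 0.0, -1.0]]
wrist_force: [0.1, 0.2, 0.3]
width: 0.0849
```

{"name": "servo_tool", "arguments": {"increments": [0, 0, 0, 0, 0, 8, 0.06, 0, 0, 0, 0, 0, 8, 0.06, 0, 0, 0, 0, 0, 8, 0.06, 0, 0, 0, 0, 0, 7, 0.06, 0, 0, 0, 0, 0, 0, 0.06, 0, 0, 0, 0, 0, 0, 0.06, 0, 0, 0, 0, 0, 0, 0.06]}}

```text
clock: 2.25
tool_pos: [0.55, -0.192, 0.2914]
tool_rot: [[0.945, 0.327, 0.0], [0.327, -0.945, -0.0], [0.0, 0.0, -1.0]]
wrist_force: [-0.1, -0.2, 0.2]
width: 0.0598
```

```bash
cat > look.py <<'E'
from h import *
import sys
st=telemetry.read_state(); im,d=eyes.grab_frame("wrist"); W=cloud("wrist",d,st)
print(st["clock"],st["tool_pos"],"\n",st["tool_rot"].round(4),st["wrist_force"],st["width"],st["q"])
cv2.imwrite(f"pics/{sys.argv[1]}.png",im[:,:,::-1])
ax=np.array([.549,-.192]); near=(np.hypot(W[...,0]-ax[0],W[...,1]-ax[1])<.045)&(d>0)
bar=near&(abs(W[...,2]-.192)<.006); Y=W[bar]; print("bar",len(Y),rect(Y[:,:2]),np.median(Y[:,2]))
hsv=cv2.cvtColor(im,cv2.COLOR_RGB2HSV)
red=((hsv[...,0]<6)|(hsv[...,0]>174))&(hsv[...,1]>150)&near
Y=W[red];print("red z",np.percentile(Y[:,2],[5,50,95]),"circ",cv2.minEnclosingCircle((Y[abs(Y[:,2]-.17)<.005][:,:2]*1000).astype(np.float32)))
sh=(abs(W[...,2]-.134)<.005)&(np.hypot(W[...,0]-ax[0],W[...,1]-ax[1])<.09);Y=W[sh];print("sh",len(Y),rect(Y[:,:2]))
E
python3 look.py w1
```

```text
2.25 [ 0.54999055 -0.19201333  0.29136031] 
 [[ 0.945   0.3272  0.    ]
 [ 0.3272 -0.945  -0.    ]
 [ 0.      0.     -1.    ]] [-0.06787206 -0.18584187  0.20524105] 0.05984129860264502 [-4.28026350e-01 -5.51302663e-02  1.73361789e+00 -1.20442041e-05
  1.46306302e+00  8.09436169e-01]
bar 991 (array([ 553.4, -193. ]), array([51.4, 15.8]), 18.7) 0.19224346249729554
red z [0.16915761 0.17033402 0.17151422] circ ((553.2830200195312, -193.3921356201172), 31.92558479309082)
sh 4489 (array([ 552.7, -193.3]), array([114.1,  84.2]), 19.2)
```

View pics/w1.png

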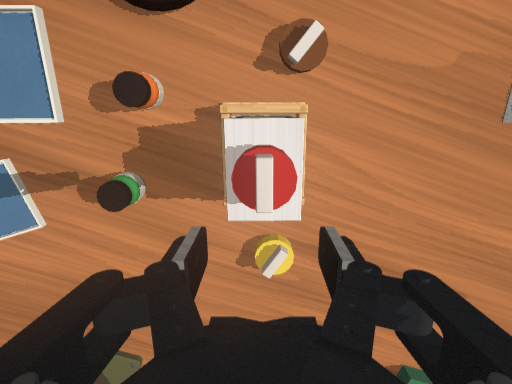

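The wrist picture shows the red cap at (264,178), with its bar lined up with the tool. I'll go lower with the fingers narrowed and check that it's centred between them.

{"name": "servo_tool", "arguments": {"increments": [0.001, 0.001, 0.02, 0, 0, 0, 0.045, 0, 0, 0.02, 0, 0, 0, 0.045, 0, 0, 0.02, 0, 0, 0, 0.045, 0, 0, 0.015, 0, 0, 0, 0.045, 0, 0, 0, 0, 0, 0, 0.045, 0, 0, 0, 0, 0, 0, 0.045, 0, 0, 0, 0, 0, 0, 0.045]}}

```text
clock: 3.0
tool_pos: [0.552, -0.193, 0.2179]
tool_rot: [[0.945, 0.326, 0.002], [0.326, -0.945, -0.001], [0.002, 0.002, -1.0]]
wrist_force: [0.5, -0.5, -0.3]
width: 0.0449
```

```bash
python3 look.py w2; python3 -c "
import cv2;i=cv2.imread('pics/w2.png')[130:330,150:380];cv2.imwrite('pics/w2c.png',cv2.resize(i,None,fx=3,fy=3,interpolation=2))"
```

```text
3.0 [ 0.55195783 -0.19301758  0.21785201] 
 [[ 0.9455  0.3257  0.0021]
 [ 0.3257 -0.9455 -0.001 ]
 [ 0.0017  0.0016 -1.    ]] [ 0.48729919 -0.52215709 -0.26730089] 0.044886852008507325 [-4.28176134e-01 -1.17169884e-02  1.81449117e+00 -4.91175440e-05
  1.33648039e+00  8.10896052e-01]
bar 1892 (array([ 553. , -193.2]), array([52.2, 15.9]), 19.4) 0.19219151709010826
red z [0.16912739 0.17034996 0.17138385] circ ((553.0079345703125, -193.41302490234375), 32.20029067993164)
sh 6323 (array([ 552.9, -193.2]), array([113.2,  84.3]), 19.1)
```

View pics/w2c.png

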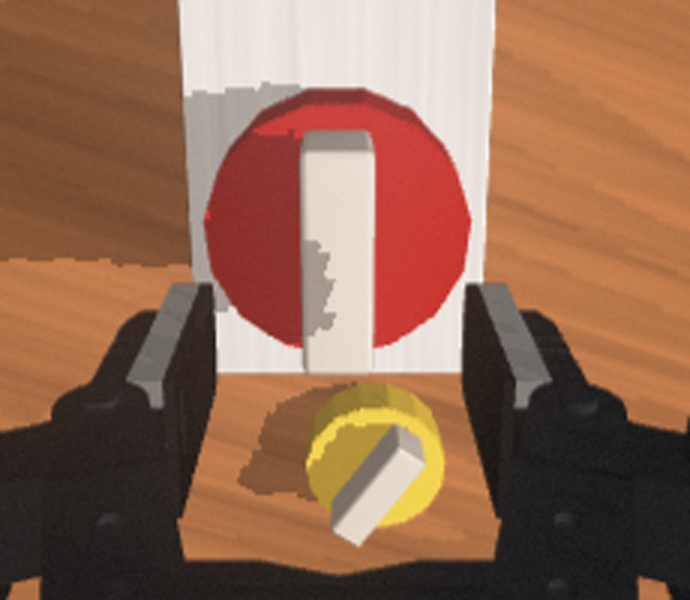

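The bar is centred between the fingers to about 0.5 mm (crop: bar centre 338, finger midpoint 340). I'm descending so the tips sit just above the flat top, then closing gently.

{"name": "servo_tool", "arguments": {"increments": [0, 0, 0.014, 0, 0, 0, 0.03, 0, 0, 0.014, 0, 0, 0, 0.03, 0, 0, 0.012, 0, 0, 0, 0.03, 0, 0, 0, 0, 0, 0, 0.03, 0, 0, 0, 0, 0, 0, 0.03, 0, 0, 0, 0, 0, 0, 0.03], "grip_force": 25}}

```text
clock: 3.65
tool_pos: [0.5516, -0.1928, 0.1767]
tool_rot: [[0.946, 0.326, 0.001], [0.326, -0.946, -0.0], [0.001, 0.001, -1.0]]
wrist_force: [0.3, 0.2, 0.3]
width: 0.0298
```

{"name": "servo_tool", "arguments": {"increments": [0, 0, 0, 0, 0, 0, 0.022, 0, 0, 0, 0, 0, 0, 0.019, 0, 0, 0, 0, 0, 0, 0.014, 0, 0, 0, 0, 0, 0, 0.012, 0, 0, 0, 0, 0, 0, 0.01, 0, 0, 0, 0, 0, 0, 0.01], "grip_force": 25}}

```text
clock: 4.25
tool_pos: [0.5516, -0.1928, 0.177]
tool_rot: [[0.946, 0.326, 0.001], [0.326, -0.946, -0.0], [0.001, 0.001, -1.0]]
wrist_force: [-0.5, 0.2, 3.2]
width: 0.0154
```

```bash
python3 -c "
from h import *
s=telemetry.read_state()
for k in ['clock','tool_pos','wrist_force','moment','width']: print(k,s[k])"
```

```text
clock 4.25
tool_pos [ 0.55158399 -0.19280946  0.17701269]
wrist_force [-0.51142208  0.19273016  3.18269574]
moment [-0.02946369  0.06006036  0.02446031]
width 0.015411705127012608
```

{"name": "servo_tool", "arguments": {"increments": [0, 0, 0.001, 0, 0, 0, 0.01, 0, 0, 0.001, 0, 0, 0, 0.01, 0, 0, 0, 0, 0, 0, 0.01, 0, 0, 0, 0, 0, 0, 0.01], "grip_force": 45}}

```text
clock: 4.65
tool_pos: [0.5516, -0.1928, 0.1757]
tool_rot: [[0.945, 0.326, 0.001], [0.326, -0.945, -0.001], [0.001, 0.001, -1.0]]
wrist_force: [-2.3, 0.7, 6.8]
width: 0.0145
```

{"name": "servo_tool", "arguments": {"increments": [0, 0, 0.001, 0, 0, 0, 0.01, 0, 0, 0.001, 0, 0, 0, 0.01, 0, 0, 0, 0, 0, 0, 0.01, 0, 0, 0, 0, 0, 0, 0.01]}}

```text
clock: 5.05
tool_pos: [0.5516, -0.1928, 0.1741]
tool_rot: [[0.945, 0.326, 0.001], [0.326, -0.945, -0.001], [0.001, 0.001, -1.0]]
wrist_force: [-2.6, 1.8, 8.7]
width: 0.0148
```

{"name": "servo_tool", "arguments": {"increments": [0, 0, 0.001, 0, 0, 0, 0.01, 0, 0, 0.001, 0, 0, 0, 0.01, 0, 0, 0, 0, 0, 0, 0.01, 0, 0, 0, 0, 0, 0, 0.01]}}

```text
clock: 5.45
tool_pos: [0.5517, -0.1928, 0.1726]
tool_rot: [[0.945, 0.326, 0.001], [0.326, -0.945, -0.001], [0.001, 0.001, -1.0]]
wrist_force: [-3.2, 1.5, 9.8]
width: 0.0148
```

{"name": "servo_tool", "arguments": {"increments": [0, 0, 0.0005, 0, 0, 0, 0.01, 0, 0, 0.0005, 0, 0, 0, 0.01, 0, 0, 0, 0, 0, 0, 0.01]}}

```text
clock: 5.75
tool_pos: [0.5517, -0.1928, 0.1717]
tool_rot: [[0.945, 0.326, 0.001], [0.326, -0.945, -0.001], [0.001, 0.001, -1.0]]
wrist_force: [-3.7, 1.5, 10.7]
width: 0.0148
```

{"name": "servo_tool", "arguments": {"increments": [0, 0, 0.0005, 0, 0, 0, 0.01, 0, 0, 0.0005, 0, 0, 0, 0.01, 0, 0, 0, 0, 0, 0, 0.01]}}

```text
clock: 6.05
tool_pos: [0.5517, -0.1928, 0.1709]
tool_rot: [[0.945, 0.326, 0.001], [0.326, -0.945, -0.001], [0.001, 0.001, -1.0]]
wrist_force: [-5.7, 2.0, 11.7]
width: 0.0144
```

{"name": "servo_tool", "arguments": {"increments": [0, 0, 0.0005, 0, 0, 0, 0.01, 0, 0, 0.0005, 0, 0, 0, 0.01, 0, 0, 0, 0, 0, 0, 0.01]}}

```text
clock: 6.35
tool_pos: [0.5517, -0.1929, 0.1708]
tool_rot: [[0.945, 0.326, 0.001], [0.326, -0.945, -0.001], [0.001, 0.001, -1.0]]
wrist_force: [-6.6, 2.9, 14.4]
width: 0.0147
```

{"name": "servo_tool", "arguments": {"increments": [0, 0, 0.0005, 0, 0, 0, 0.01, 0, 0, 0, 0, 0, 0, 0.01, 0, 0, 0, 0, 0, 0, 0.01]}}

```text
clock: 6.65
tool_pos: [0.5517, -0.1929, 0.1708]
tool_rot: [[0.945, 0.326, 0.001], [0.326, -0.945, -0.001], [0.001, 0.001, -1.0]]
wrist_force: [-6.4, 3.0, 16.5]
width: 0.0148
```

{"name": "servo_tool", "arguments": {"increments": [0, 0, 0.0005, 0, 0, 0, 0.01, 0, 0, 0, 0, 0, 0, 0.01, 0, 0, 0, 0, 0, 0, 0.01]}}

```text
clock: 6.95
tool_pos: [0.5517, -0.1928, 0.1708]
tool_rot: [[0.945, 0.326, 0.001], [0.326, -0.945, -0.001], [0.001, 0.001, -1.0]]
wrist_force: [-9.1, 3.5, 18.4]
width: 0.0148
```

The cap is seated: z stopped at 0.1708 and the force rose to 18 N. I'll relieve the side load a little, then turn.

{"name": "servo_tool", "arguments": {"increments": [-0.001, -0.001, 0, 0, 0, 0, 0.01, 0, 0, 0, 0, 0, 0, 0.01, 0, 0, 0, 0, 0, 0, 0.01]}}

```text
clock: 7.25
tool_pos: [0.5516, -0.1928, 0.1708]
tool_rot: [[0.945, 0.326, 0.005], [0.326, -0.945, -0.002], [0.004, 0.004, -1.0]]
wrist_force: [-2.8, 1.3, 15.3]
width: 0.0147
```

```bash
cat > s.py <<'E'
from h import *
s=telemetry.read_state()
R=s['tool_rot'];print(s['clock'],s['tool_pos'].round(4),'F',s['wrist_force'].round(1),'M',s['moment'].round(2),s['width'].round(4),'yaw',np.degrees(np.arctan2(R[1,0],R[0,0])).round(2))
E
python3 s.py
```

```text
Traceback (most recent call last):
  File "s.py", line 3, in <module>
    R=s['tool_rot'];print(s['clock'],s['tool_pos'].round(4),'F',s['wrist_force'].round(1),'M',s['moment'].round(2),s['width'].round(4),'yaw',np.degrees(np.arctan2(R[1,0],R[0,0])).round(2))
                                                                                                                   ^^^^^^^^^^^^^^^^
AttributeError: 'float' object has no attribute 'round'
```

{"name": "servo_tool", "arguments": {"increments": [0, 0, 0.0005, 0, 0, 0, 0.01, 0, 0, 0, 0, 0, -2, 0.01, 0, 0, 0, 0, 0, -2, 0.01, 0, 0, 0, 0, 0, -2, 0.01, 0, 0, 0, 0, 0, 0, 0.01]}}

```text
clock: 7.75
tool_pos: [0.5522, -0.1929, 0.1708]
tool_rot: [[0.906, 0.423, 0.006], [0.423, -0.906, -0.003], [0.005, 0.005, -1.0]]
wrist_force: [-1.7, 0.3, 16.5]
width: 0.0146
```

```bash
sed -i "s/s\['width'\].round(4)/round(s['width'],4)/" s.py; python3 s.py
```

```text
7.75 [ 0.5522 -0.1929  0.1708] F [-1.7  0.3 16.5] M [0.27 0.48 0.01] 0.0146 yaw 25.02
```

{"name": "servo_tool", "arguments": {"increments": [0, 0, 0, 0, 0, -2, 0.01, 0, 0, 0, 0, 0, -2, 0.01, 0, 0, 0, 0, 0, -2, 0.01, 0, 0, 0, 0, 0, 0, 0.01]}}

```text
clock: 8.15
tool_pos: [0.5526, -0.1929, 0.1708]
tool_rot: [[0.857, 0.515, 0.007], [0.515, -0.857, -0.003], [0.005, 0.006, -1.0]]
wrist_force: [-0.7, 1.8, 16.3]
width: 0.0147
```

```bash
python3 s.py
```

```text
8.15 [ 0.5526 -0.1929  0.1708] F [-0.7  1.8 16.3] M [0.33 0.26 0.02] 0.0147 yaw 31.03
```

{"name": "servo_tool", "arguments": {"increments": [0, 0, 0, 0, 0, -3, 0.01, 0, 0, 0, 0, 0, -3, 0.01, 0, 0, 0, 0, 0, -3, 0.01, 0, 0, 0, 0, 0, -3, 0.01, 0, 0, 0, 0, 0, 0, 0.01]}}

```text
clock: 8.65
tool_pos: [0.5528, -0.1928, 0.1708]
tool_rot: [[0.731, 0.682, 0.008], [0.683, -0.731, -0.002], [0.004, 0.007, -1.0]]
wrist_force: [-0.6, 2.2, 15.2]
width: 0.0149
```

```bash
python3 s.py
```

```text
8.65 [ 0.5528 -0.1928  0.1708] F [-0.6  2.2 15.2] M [0.36 0.1  0.02] 0.0149 yaw 43.04
```

{"name": "servo_tool", "arguments": {"increments": [0, 0, 0, 0, 0, -3, 0.01, 0, 0, 0, 0, 0, -3, 0.01, 0, 0, 0, 0, 0, -3, 0.01, 0, 0, 0, 0, 0, -3, 0.01, 0, 0, 0, 0, 0, 0, 0.01]}}

```text
clock: 9.15
tool_pos: [0.5529, -0.1927, 0.1709]
tool_rot: [[0.573, 0.82, 0.008], [0.82, -0.573, -0.002], [0.003, 0.008, -1.0]]
wrist_force: [0.0, 1.5, 14.9]
width: 0.0149
```

```bash
python3 s.py
```

```text
9.15 [ 0.5529 -0.1927  0.1709] F [ 0.   1.5 14.9] M [ 0.38 -0.    0.03] 0.0149 yaw 55.05
```

{"name": "servo_tool", "arguments": {"increments": [0, 0, 0.0003, 0, 0, -2, 0.01, 0, 0, 0, 0, 0, -2, 0.01, 0, 0, 0, 0, 0, -2, 0.01, 0, 0, 0, 0, 0, 0, 0.01], "grip_force": 30}}

```text
clock: 9.55
tool_pos: [0.553, -0.1927, 0.1708]
tool_rot: [[0.484, 0.875, 0.008], [0.875, -0.484, -0.002], [0.002, 0.008, -1.0]]
wrist_force: [0.5, 1.0, 15.7]
width: 0.0151
```

```bash
python3 s.py
```

```text
9.55 [ 0.553  -0.1927  0.1708] F [ 0.5  1.  15.7] M [ 0.48  0.1  -0.02] 0.0151 yaw 61.02
```

The cap has turned 42° and still turns freely. From here I go in small steps with a lighter grip, so the grip itself limits the torque.

{"name": "servo_tool", "arguments": {"increments": [0, 0, 0, 0, 0, -0.8, 0.01, 0, 0, 0, 0, 0, -0.7, 0.01, 0, 0, 0, 0, 0, 0, 0.01], "grip_force": 25}}

```text
clock: 9.85
tool_pos: [0.553, -0.1927, 0.1708]
tool_rot: [[0.462, 0.887, 0.008], [0.887, -0.462, -0.002], [0.002, 0.008, -1.0]]
wrist_force: [-0.3, 3.1, 15.6]
width: 0.0147
```

```bash
python3 s.py
```

```text
9.85 [ 0.553  -0.1927  0.1708] F [-0.3  3.1 15.6] M [ 0.44  0.15 -0.15] 0.0147 yaw 62.48
```

{"name": "servo_tool", "arguments": {"increments": [0, 0, 0, 0, 0, -0.4, 0.01, 0, 0, 0, 0, 0, 0, 0.01]}}

```text
clock: 10.05
tool_pos: [0.553, -0.1927, 0.1708]
tool_rot: [[0.456, 0.89, 0.008], [0.89, -0.456, -0.002], [0.002, 0.008, -1.0]]
wrist_force: [-0.5, 2.3, 16.7]
width: 0.0147
```

```bash
python3 s.py
```

```text
10.05 [ 0.553  -0.1927  0.1708] F [-0.5  2.3 16.7] M [ 0.42  0.17 -0.21] 0.0147 yaw 62.87
```

{"name": "servo_tool", "arguments": {"increments": [0, 0, 0, 0, 0, -0.4, 0.01, 0, 0, 0, 0, 0, 0, 0.01]}}

```text
clock: 10.25
tool_pos: [0.5529, -0.1928, 0.1708]
tool_rot: [[0.45, 0.893, 0.008], [0.893, -0.45, -0.002], [0.002, 0.008, -1.0]]
wrist_force: [-0.6, 1.7, 16.9]
width: 0.0146
```

```bash
python3 s.py
```

```text
10.25 [ 0.5529 -0.1928  0.1708] F [-0.6  1.7 16.9] M [ 0.38  0.17 -0.17] 0.0146 yaw 63.26
```

{"name": "servo_tool", "arguments": {"increments": [0, 0, 0, 0, 0, -0.5, 0.01, 0, 0, 0, 0, 0, -0.5, 0.01, 0, 0, 0, 0, 0, 0, 0.01]}}

```text
clock: 10.55
tool_pos: [0.5528, -0.1929, 0.1708]
tool_rot: [[0.434, 0.901, 0.008], [0.901, -0.434, -0.003], [0.001, 0.008, -1.0]]
wrist_force: [0.2, 2.1, 16.3]
width: 0.0147
```

```bash
python3 s.py; python3 - <<'E'
from h import *
im,d=eyes.grab_frame("wrist");c=im[150:330,170:350];cv2.imwrite("pics/w3.png",cv2.resize(c,None,fx=3.3,fy=3.3,interpolation=2)[:,:,::-1])
E
python3 s.py
```

```text
10.55 [ 0.5528 -0.1929  0.1708] F [ 0.2  2.1 16.3] M [ 0.29  0.22 -0.3 ] 0.0147 yaw 64.26
10.6 [ 0.5528 -0.1929  0.1708] F [-0.5  1.4 16.2] M [ 0.34  0.26 -0.25] 0.015 yaw 64.25
```

View pics/w3.png

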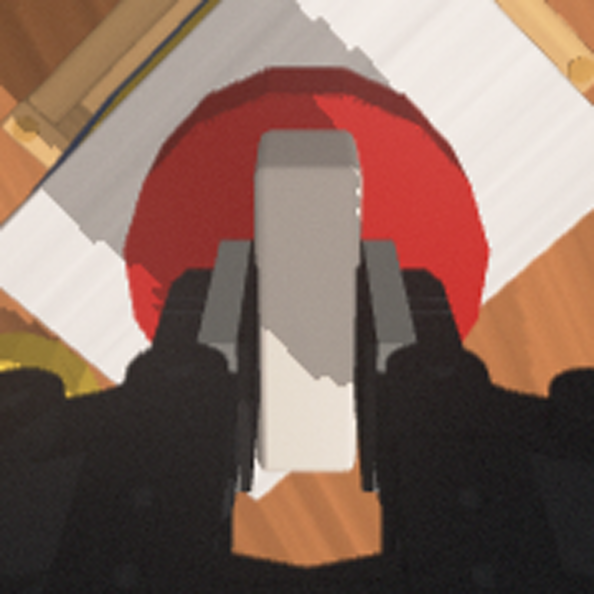

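```bash
cat > bar.py <<'E'
from h import *
def baryaw(n=3):
    out=[]
    for _ in range(n):
        st=telemetry.read_state(); im,d=eyes.grab_frame("wrist");W=cloud("wrist",d,st)
        R=st['tool_rot'];yaw=np.degrees(np.arctan2(R[1,0],R[0,0]))
        P=(W-st['tool_pos'])@R  # tool coords
        m=(abs(P[...,2]+.0155)<.004)&(abs(P[...,1])<.0095)&(abs(P[...,0])<.03)&(im.min(-1)>90)
        rows=[]
        for v in range(384):
            u=np.where(m[v])[0]
            if len(u)>8: rows.append((P[v,u,0].mean(),P[v,u[0],1],P[v,u[-1],1]))
        r=np.array(rows); r=r[(r[:,0]>-.018)]
        l=[np.degrees(np.arctan(np.polyfit(r[:,0],r[:,k],1)[0])) for k in (1,2)]
        out.append(l+[len(r),m.sum()])
    print("tool yaw",yaw.round(2),"bar edge angle in tool frame L,R",np.mean(out,0).round(2),"M",st['moment'].round(2))
baryaw()
E
python3 bar.py
```

```text
tool yaw 64.25 bar edge angle in tool frame L,R [-9.40000e-01  7.30000e-01  8.40000e+01  2.84833e+03] M [ 0.33  0.25 -0.29]
```

{"name": "servo_tool", "arguments": {"increments": [0, 0, 0, 0, 0, -0.4, 0.01, 0, 0, 0, 0, 0, -0.4, 0.01, 0, 0, 0, 0, 0, 0, 0.01]}}

```text
clock: 11.05
tool_pos: [0.5527, -0.193, 0.1708]
tool_rot: [[0.422, 0.906, 0.008], [0.907, -0.422, -0.003], [0.001, 0.008, -1.0]]
wrist_force: [-1.3, 1.3, 15.9]
width: 0.0145
```

```bash
python3 s.py; python3 bar.py; python3 s.py
```

```text
11.05 [ 0.5527 -0.193   0.1708] F [-1.3  1.3 15.9] M [ 0.27  0.29 -0.39] 0.0145 yaw 65.03
tool yaw 65.03 bar edge angle in tool frame L,R [-7.50000e-01  7.80000e-01  8.40000e+01  2.84267e+03] M [ 0.27  0.31 -0.41]
11.2 [ 0.5527 -0.1929  0.1708] F [-0.1  1.2 17. ] M [ 0.27  0.34 -0.46] 0.0143 yaw 65.03
```

The torque has risen steadily to -0.4 N·m since about 62° yaw, so this is the stop (about 44° of turn). I'll stop twisting, ease back 1.5° and let the cap up slowly while watching the force.

{"name": "servo_tool", "arguments": {"increments": [0, 0, 0, 0, 0, 0.8, 0.01, 0, 0, 0, 0, 0, 0.7, 0.01, 0, 0, 0, 0, 0, 0, 0.01]}}

```text
clock: 11.5
tool_pos: [0.5526, -0.1931, 0.1708]
tool_rot: [[0.445, 0.896, 0.007], [0.896, -0.445, -0.003], [0.001, 0.008, -1.0]]
wrist_force: [-0.9, 1.9, 16.1]
width: 0.0147
```

```bash
python3 s.py
```

```text
11.5 [ 0.5526 -0.1931  0.1708] F [-0.9  1.9 16.1] M [ 0.25  0.41 -0.04] 0.0147 yaw 63.58
```

{"name": "servo_tool", "arguments": {"increments": [0, 0, -0.001, 0, 0, 0, 0.01, 0, 0, -0.001, 0, 0, 0, 0.01, 0, 0, -0.001, 0, 0, 0, 0.01, 0, 0, -0.001, 0, 0, 0, 0.01, 0, 0, 0, 0, 0, 0, 0.01], "grip_force": 35}}

```text
clock: 12.0
tool_pos: [0.5525, -0.1931, 0.1729]
tool_rot: [[0.445, 0.896, 0.007], [0.896, -0.445, -0.003], [0.001, 0.008, -1.0]]
wrist_force: [2.5, -0.8, 8.8]
width: 0.0146
```

```bash
python3 s.py
```

```text
12.0 [ 0.5525 -0.1931  0.1729] F [ 2.5 -0.8  8.8] M [-0.09 -0.37 -0.02] 0.0146 yaw 63.58
```

{"name": "servo_tool", "arguments": {"increments": [0, 0, -0.001, 0, 0, 0, 0.01, 0, 0, -0.001, 0, 0, 0, 0.01, 0, 0, -0.001, 0, 0, 0, 0.01, 0, 0, 0, 0, 0, 0, 0.01]}}

```text
clock: 12.4
tool_pos: [0.5524, -0.1931, 0.1753]
tool_rot: [[0.445, 0.896, 0.007], [0.896, -0.445, -0.003], [0.001, 0.008, -1.0]]
wrist_force: [3.2, -0.7, 7.6]
width: 0.0147
```

{"name": "servo_tool", "arguments": {"increments": [0, 0, -0.001, 0, 0, 0, 0.01, 0, 0, 0, 0, 0, 0, 0.01]}}

```text
clock: 12.6
tool_pos: [0.5524, -0.193, 0.1761]
tool_rot: [[0.445, 0.896, 0.007], [0.896, -0.445, -0.003], [0.0, 0.007, -1.0]]
wrist_force: [3.5, -1.3, 6.3]
width: 0.0152
```

```bash
python3 s.py
```

```text
12.6 [ 0.5524 -0.193   0.1761] F [ 3.5 -1.3  6.3] M [-0.23 -0.56 -0.04] 0.0152 yaw 63.58
```

{"name": "servo_tool", "arguments": {"increments": [0, 0, -0.001, 0, 0, 0, 0.01, 0, 0, 0, 0, 0, 0, 0.01]}}

```text
clock: 12.8
tool_pos: [0.5522, -0.1931, 0.1769]
tool_rot: [[0.445, 0.896, 0.006], [0.896, -0.445, -0.003], [0.0, 0.007, -1.0]]
wrist_force: [3.4, -1.2, 6.3]
width: 0.0149
```

{"name": "servo_tool", "arguments": {"increments": [0, 0, -0.001, 0, 0, 0, 0.01, 0, 0, 0, 0, 0, 0, 0.01]}}

```text
clock: 13.0
tool_pos: [0.5517, -0.1929, 0.1774]
tool_rot: [[0.445, 0.896, 0.005], [0.896, -0.445, -0.002], [0.0, 0.006, -1.0]]
wrist_force: [3.5, -2.0, 6.0]
width: 0.0145
```

```bash
python3 s.py
```

```text
13.0 [ 0.5517 -0.1929  0.1774] F [ 3.5 -2.   6. ] M [-0.36 -0.67  0.02] 0.0145 yaw 63.59
```

{"name": "servo_tool", "arguments": {"increments": [0, 0, -0.001, 0, 0, 0, 0.01, 0, 0, 0, 0, 0, 0, 0.01]}}

```text
clock: 13.2
tool_pos: [0.5513, -0.1927, 0.1776]
tool_rot: [[0.445, 0.896, 0.004], [0.896, -0.445, -0.002], [0.0, 0.004, -1.0]]
wrist_force: [4.9, -2.6, 4.8]
width: 0.0149
```

```bash
python3 s.py
```

```text
13.2 [ 0.5513 -0.1927  0.1776] F [ 4.9 -2.6  4.8] M [-0.4  -0.89 -0.12] 0.0149 yaw 63.58
```

{"name": "servo_tool", "arguments": {"increments": [0, 0.0012, 0, 0, 0, 0, 0.01, 0, 0, 0, 0, 0, 0, 0.01]}}

```text
clock: 13.4
tool_pos: [0.5514, -0.1927, 0.1774]
tool_rot: [[0.445, 0.896, 0.001], [0.896, -0.445, -0.0], [0.0, 0.001, -1.0]]
wrist_force: [1.2, -0.7, 6.6]
width: 0.0149
```

```bash
python3 s.py
```

```text
13.4 [ 0.5514 -0.1927  0.1774] F [ 1.2 -0.7  6.6] M [-0.13 -0.31 -0.05] 0.0149 yaw 63.59
```

{"name": "servo_tool", "arguments": {"increments": [0, 0, -0.001, 0, 0, 0, 0.01, 0, 0, 0, 0, 0, 0, 0.01]}}

```text
clock: 13.6
tool_pos: [0.5514, -0.1927, 0.1776]
tool_rot: [[0.445, 0.896, 0.001], [0.896, -0.445, -0.0], [0.0, 0.001, -1.0]]
wrist_force: [3.7, -1.7, 3.5]
width: 0.0146
```

```bash
python3 s.py
```

```text
13.6 [ 0.5514 -0.1927  0.1776] F [ 3.7 -1.7  3.5] M [-0.29 -0.62 -0.07] 0.0146 yaw 63.59
```

{"name": "servo_tool", "arguments": {"increments": [0, 0, -0.001, 0, 0, 0, 0.01, 0, 0, 0, 0, 0, 0, 0.01]}}

```text
clock: 13.8
tool_pos: [0.5511, -0.1926, 0.1776]
tool_rot: [[0.445, 0.896, 0.0], [0.896, -0.445, -0.0], [0.0, 0.0, -1.0]]
wrist_force: [4.7, -2.5, -0.5]
width: 0.0148
```

```bash
python3 s.py
```

```text
13.8 [ 0.5511 -0.1926  0.1776] F [ 4.7 -2.5 -0.5] M [-0.41 -0.97 -0.16] 0.0148 yaw 63.59
```

{"name": "servo_tool", "arguments": {"increments": [0, 0.001, -0.0006, 0, 0, 0, 0.01, 0, 0, 0, 0, 0, 0, 0.01]}}

```text
clock: 14.0
tool_pos: [0.5514, -0.1927, 0.1778]
tool_rot: [[0.445, 0.896, -0.002], [0.896, -0.445, 0.001], [-0.0, -0.002, -1.0]]
wrist_force: [4.3, -2.3, -2.3]
width: 0.0148
```

```bash
python3 s.py
```

```text
14.0 [ 0.5514 -0.1927  0.1778] F [ 4.3 -2.3 -2.3] M [-0.37 -0.81 -0.15] 0.0148 yaw 63.6
```

{"name": "servo_tool", "arguments": {"increments": [0, 0.0016, 0, 0, 0, 0, 0.01, 0, 0, 0, 0, 0, 0, 0.01, 0, 0, 0, 0, 0, 0, 0.01]}}

```text
clock: 14.3
tool_pos: [0.5524, -0.1933, 0.1784]
tool_rot: [[0.445, 0.896, -0.003], [0.896, -0.445, 0.001], [-0.0, -0.003, -1.0]]
wrist_force: [-1.5, 0.2, -1.0]
width: 0.0147
```

```bash
python3 s.py
```

```text
14.3 [ 0.5524 -0.1933  0.1784] F [-1.5  0.2 -1. ] M [-0.04  0.16 -0.06] 0.0147 yaw 63.61
```

With the side load removed, the cap came up (z 0.1784) with only about -1 N. It was just friction. I'll keep lifting gently.

{"name": "servo_tool", "arguments": {"increments": [0, 0, -0.001, 0, 0, 0, 0.01, 0, 0, 0, 0, 0, 0, 0.01, 0, 0, 0, 0, 0, 0, 0.01]}}

```text
clock: 14.6
tool_pos: [0.5527, -0.1934, 0.1797]
tool_rot: [[0.445, 0.896, -0.002], [0.896, -0.445, 0.001], [-0.0, -0.002, -1.0]]
wrist_force: [-2.3, 0.5, -1.1]
width: 0.0145
```

```bash
python3 s.py
```

```text
14.6 [ 0.5527 -0.1934  0.1797] F [-2.3  0.5 -1.1] M [ 0.12  0.43 -0.05] 0.0145 yaw 63.6
```

{"name": "servo_tool", "arguments": {"increments": [0, -0.0006, -0.001, 0, 0, 0, 0.01, 0, 0, -0.001, 0, 0, 0, 0.01, 0, 0, -0.001, 0, 0, 0, 0.01, 0, 0, 0, 0, 0, 0, 0.01]}}

```text
clock: 15.0
tool_pos: [0.5531, -0.1935, 0.1836]
tool_rot: [[0.445, 0.896, 0.001], [0.896, -0.445, -0.0], [0.0, 0.001, -1.0]]
wrist_force: [-0.6, -0.8, -1.1]
width: 0.0149
```

```bash
python3 s.py
```

```text
15.0 [ 0.5531 -0.1935  0.1836] F [-0.6 -0.8 -1.1] M [ 0.04  0.23 -0.05] 0.0149 yaw 63.6
```

{"name": "servo_tool", "arguments": {"increments": [0, 0, -0.002, 0, 0, 0, 0.01, 0, 0, -0.002, 0, 0, 0, 0.01, 0, 0, 0, 0, 0, 0, 0.01]}}

```text
clock: 15.3
tool_pos: [0.5535, -0.1937, 0.1881]
tool_rot: [[0.445, 0.896, 0.002], [0.896, -0.445, -0.001], [0.0, 0.002, -1.0]]
wrist_force: [0.0, -0.8, -0.8]
width: 0.0147
```

```bash
python3 s.py
```

```text
15.3 [ 0.5535 -0.1937  0.1881] F [ 0.  -0.8 -0.8] M [ 0.08 -0.03 -0.01] 0.0147 yaw 63.6
```

Free. I'll lift clear and look.

{"name": "servo_tool", "arguments": {"increments": [0, 0, -0.004, 0, 0, 0, 0.01, 0, 0, -0.008, 0, 0, 0, 0.01, 0, 0, -0.01, 0, 0, 0, 0.01, 0, 0, -0.015, 0, 0, 0, 0.01, 0, 0, -0.015, 0, 0, 0, 0.01, 0, 0, -0.01, 0, 0, 0, 0.01, 0, 0, 0, 0, 0, 0, 0.01, 0, 0, 0, 0, 0, 0, 0.01]}}

```text
clock: 16.1
tool_pos: [0.5529, -0.1935, 0.2494]
tool_rot: [[0.445, 0.896, 0.0], [0.896, -0.445, -0.0], [0.0, 0.001, -1.0]]
wrist_force: [0.1, -0.4, -1.3]
width: 0.0149
```

```bash
python3 s.py; python3 - <<'E'
from h import *
a,_=eyes.grab_frame("side");b,d=eyes.grab_frame("scene")
o=np.vstack([cv2.resize(a[180:384,160:420],(780,300)),cv2.resize(b[80:280,130:390],(780,300))]) if 0 else np.hstack([cv2.resize(a[160:384,180:380],(400,448)),cv2.resize(b[60:284,140:340],(400,448))])
cv2.imwrite("pics/lift.png",o[:,:,::-1])
W=cloud("scene",d)
# tray: rim and blue floor
hsv=cv2.cvtColor(b,cv2.COLOR_RGB2HSV)
m=np.zeros(d.shape,np.uint8);m[200:265,240:325]=1
blue=(m>0)&(hsv[...,0]>95)&(hsv[...,0]<115)&(hsv[...,1]>90)&(d>0)
X=W[blue];print("blue floor",len(X),rect(X[:,:2]),np.median(X[:,2]))
a,d=eyes.grab_frame("side");W=cloud("side",d);hsv=cv2.cvtColor(a,cv2.COLOR_RGB2HSV)
m=np.zeros(d.shape,np.uint8);m[185:240,205:290]=1
blue=(m>0)&(hsv[...,0]>95)&(hsv[...,0]<115)&(hsv[...,1]>90)&(d>0)
X=W[blue];print("side blue floor",len(X),rect(X[:,:2]),np.median(X[:,2]))
E
```

```text
16.1 [ 0.5529 -0.1935  0.2494] F [ 0.1 -0.4 -1.3] M [-0.01 -0.03  0.  ] 0.0149 yaw 63.6
blue floor 1691 (array([488.5, 181.4]), array([247.4, 130.2]), 19.5) 0.005939624425669339
side blue floor 734 (array([498.8,  40.4]), array([464.3, 134.1]), 80.2) 0.006616778868806478
```

View pics/lift.png

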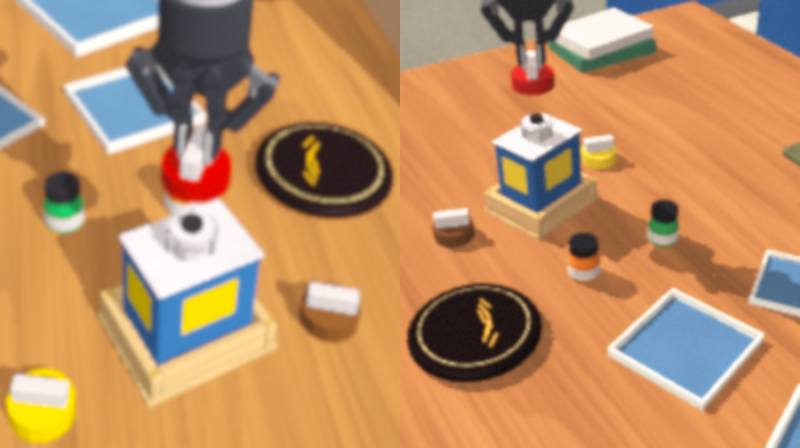

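The cap is off and held in the fingers, and the neck is bare. I'm moving over the middle tray.

{"name": "servo_tool", "arguments": {"increments": [0.0165, -0.009, 0, 0, 0, 0, 0.01, 0.035, -0.0187, 0, 0, 0, 0, 0.01, 0.035, -0.0187, 0, 0, 0, 0, 0.01, 0.035, -0.0187, 0, 0, 0, 0, 0.01, 0.035, -0.0187, 0, 0, 0, 0, 0.01, 0.035, -0.0187, 0, 0, 0, 0, 0.01, 0.035, -0.0187, 0, 0, 0, 0, 0.01, 0.035, -0.0187, 0, 0, 0, 0, 0.01, 0.035, -0.0187, 0, 0, 0, 0, 0.01, 0.035, -0.0187, 0, 0, 0, 0, 0.01, 0.018, -0.0097, 0, 0, 0, 0, 0.01, 0, 0, 0, 0, 0, 0, 0.01]}}

```text
clock: 17.45
tool_pos: [0.5394, 0.2059, 0.2484]
tool_rot: [[0.441, 0.898, -0.001], [0.898, -0.441, 0.001], [-0.0, -0.002, -1.0]]
wrist_force: [0.1, -0.8, -0.3]
width: 0.0149
```

```bash
cat > tr.py <<'E'
from h import *
import sys
st=telemetry.read_state(); im,d=eyes.grab_frame("wrist"); W=cloud("wrist",d,st)
cv2.imwrite("pics/%s.png"%sys.argv[1],im[:,:,::-1])
for r in finder.trace("wrist","tray"):
    m=r["pixels"]&(d>0)&(W[...,2]<.03); X=W[m]; print(r["confidence"],r["uv"],m.sum(),rect(X[:,:2]),np.percentile(X[:,2],[5,50,95]).round(4))
E
python3 s.py; python3 tr.py w5
```

```text
17.45 [0.5394 0.2059 0.2484] F [ 0.1 -0.8 -0.3] M [-0.04 -0.01  0.01] 0.0149 yaw 63.85
0.83 [269.8, 148.3] 8898 (array([543.6, 198.1]), array([157.4, 157. ]), 19.5) [0.0039 0.0054 0.0144]
0.82 [142.4, 223.8] 5867 (array([334.9, 190.8]), array([117.7, 117.3]), 36.6) [0.0028 0.0043 0.0111]
0.73 [152.7, 28.5] 8391 (array([467. , 399.3]), array([102.7, 216.1]), 64.0) [0.0055 0.0073 0.0197]
```

View pics/w5.png

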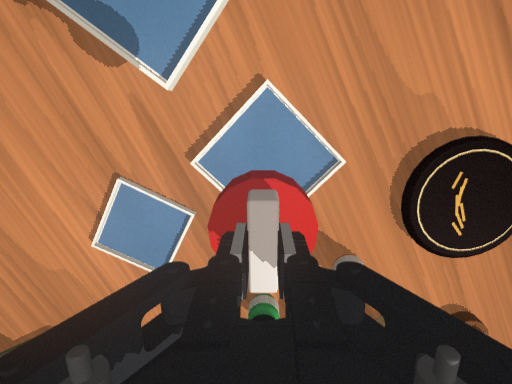

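The wrist view shows the middle tray at (268,148), bracketed by the small one at (142,224) and the large one at the top. Its centre is about (0.5425, 0.200). I'll shift over it and descend.

{"name": "servo_tool", "arguments": {"increments": [-0.0036, 0.004, 0.015, 0, 0, 0, 0.01, 0, 0, 0.03, 0, 0, 0, 0.01, 0, 0, 0.03, 0, 0, 0, 0.01, 0, 0, 0.03, 0, 0, 0, 0.01, 0, 0, 0.03, 0, 0, 0, 0.01, 0, 0, 0.03, 0, 0, 0, 0.01, 0, 0, 0.02, 0, 0, 0, 0.01, 0, 0, 0.012, 0, 0, 0, 0.01, 0, 0, 0.006, 0, 0, 0, 0.01, 0, 0, 0, 0, 0, 0, 0.01, 0, 0, 0, 0, 0, 0, 0.01]}}

```text
clock: 18.65
tool_pos: [0.5436, 0.1977, 0.0472]
tool_rot: [[0.445, 0.896, 0.002], [0.896, -0.445, 0.0], [0.001, 0.001, -1.0]]
wrist_force: [0.0, -0.2, 0.2]
width: 0.0147
```

{"name": "servo_tool", "arguments": {"increments": [0, 0, 0.003, 0, 0, 0, 0.01, 0, 0, 0.002, 0, 0, 0, 0.01, 0, 0, 0.001, 0, 0, 0, 0.01, 0, 0, 0, 0, 0, 0, 0.01]}}

```text
clock: 19.05
tool_pos: [0.5427, 0.1978, 0.0401]
tool_rot: [[0.445, 0.896, -0.0], [0.896, -0.445, -0.0], [-0.0, -0.0, -1.0]]
wrist_force: [0.9, 0.9, -1.4]
width: 0.015
```

```bash
python3 s.py
```

```text
19.05 [0.5427 0.1978 0.0401] F [ 0.9  0.9 -1.4] M [ 0.01 -0.02  0.03] 0.015 yaw 63.61
```

{"name": "servo_tool", "arguments": {"increments": [0, 0, 0.0015, 0, 0, 0, 0.01, 0, 0, 0.0015, 0, 0, 0, 0.01, 0, 0, 0.001, 0, 0, 0, 0.01, 0, 0, 0, 0, 0, 0, 0.01]}}

```text
clock: 19.45
tool_pos: [0.5426, 0.1977, 0.0358]
tool_rot: [[0.445, 0.896, -0.0], [0.896, -0.445, -0.0], [-0.0, -0.0, -1.0]]
wrist_force: [0.8, 0.0, -1.0]
width: 0.0146
```

{"name": "servo_tool", "arguments": {"increments": [0, 0, 0.0005, 0, 0, 0, 0.01, 0, 0, 0.0005, 0, 0, 0, 0.01, 0, 0, 0, 0, 0, 0, 0.01]}}

```text
clock: 19.75
tool_pos: [0.5427, 0.1978, 0.0351]
tool_rot: [[0.445, 0.896, -0.0], [0.896, -0.445, -0.0], [-0.0, -0.0, -1.0]]
wrist_force: [-0.5, -0.6, -1.0]
width: 0.0145
```

```bash
python3 s.py
```

```text
19.75 [0.5427 0.1978 0.0351] F [-0.5 -0.6 -1. ] M [-0.03 -0.04 -0.01] 0.0145 yaw 63.6
```

{"name": "servo_tool", "arguments": {"increments": [0, 0, 0.0005, 0, 0, 0, 0.01, 0, 0, 0.0005, 0, 0, 0, 0.01, 0, 0, 0.0005, 0, 0, 0, 0.01, 0, 0, 0, 0, 0, 0, 0.01]}}

```text
clock: 20.15
tool_pos: [0.5426, 0.1977, 0.0335]
tool_rot: [[0.445, 0.896, -0.0], [0.896, -0.445, -0.0], [-0.0, -0.0, -1.0]]
wrist_force: [0.3, -0.0, -1.1]
width: 0.0149
```

```bash
python3 s.py
```

```text
20.15 [0.5426 0.1977 0.0335] F [ 0.3 -0.  -1.1] M [ 0.02 -0.01  0.07] 0.0149 yaw 63.6
```

{"name": "servo_tool", "arguments": {"increments": [0, 0, 0.0005, 0, 0, 0, 0.01, 0, 0, 0.0005, 0, 0, 0, 0.01, 0, 0, 0, 0, 0, 0, 0.01]}}

```text
clock: 20.45
tool_pos: [0.5428, 0.1977, 0.0331]
tool_rot: [[0.445, 0.896, -0.0], [0.896, -0.445, -0.0], [-0.0, -0.0, -1.0]]
wrist_force: [-2.7, -0.7, 3.3]
width: 0.0146
```

{"name": "servo_tool", "arguments": {"increments": [0, 0, 0.0005, 0, 0, 0, 0.01, 0, 0, 0.0005, 0, 0, 0, 0.01, 0, 0, 0, 0, 0, 0, 0.01]}}

```text
clock: 20.75
tool_pos: [0.5428, 0.1977, 0.033]
tool_rot: [[0.445, 0.896, -0.001], [0.896, -0.445, -0.0], [-0.001, -0.0, -1.0]]
wrist_force: [-5.4, -1.1, 10.1]
width: 0.0149
```

```bash
python3 s.py
```

```text
20.75 [0.5428 0.1977 0.033 ] F [-5.4 -1.1 10.1] M [-0.32  0.92  0.  ] 0.0149 yaw 63.61
```

Touchdown at z = 0.033. I'll unload, open and withdraw upwards.

{"name": "servo_tool", "arguments": {"increments": [0, 0, -0.001, 0, 0, 0, 0.01, 0, 0, 0, 0, 0, 0, 0.018, 0, 0, 0, 0, 0, 0, 0.024, 0, 0, 0, 0, 0, 0, 0.03, 0, 0, 0, 0, 0, 0, 0.035, 0, 0, 0, 0, 0, 0, 0.035], "grip_force": 20}}

```text
clock: 21.35
tool_pos: [0.5427, 0.1977, 0.0324]
tool_rot: [[0.445, 0.896, -0.0], [0.896, -0.445, -0.0], [-0.0, -0.0, -1.0]]
wrist_force: [0.7, 0.4, 0.3]
width: 0.0349
```

{"name": "servo_tool", "arguments": {"increments": [0, 0, -0.003, 0, 0, 0, 0.035, 0, 0, -0.008, 0, 0, 0, 0.035, 0, 0, -0.015, 0, 0, 0, 0.035, 0, 0, -0.03, 0, 0, 0, 0.04, 0, 0, -0.04, 0, 0, 0, 0.04, 0, 0, -0.04, 0, 0, 0, 0.04, 0, 0, -0.04, 0, 0, 0, 0.04, 0, 0, -0.02, 0, 0, 0, 0.04, 0, 0, 0, 0, 0, 0, 0.04, 0, 0, 0, 0, 0, 0, 0.04]}}

```text
clock: 22.35
tool_pos: [0.5428, 0.1978, 0.2297]
tool_rot: [[0.445, 0.896, 0.002], [0.896, -0.445, 0.0], [0.001, 0.001, -1.0]]
wrist_force: [-0.7, -0.2, -0.1]
width: 0.0399
```

```bash
python3 s.py; python3 - <<'E'
from h import *
o=[]
for c,(r,k) in {"scene":((150,0),(220,0)),"side":((150,0),(150,0))}.items():
    im,d=eyes.grab_frame(c);W=cloud(c,d);o.append(im)
    for r in finder.trace(c,"cap_centre"):
        m=r["pixels"]&(d>0);X=W[m];print(c,r["uv"],r["confidence"],rect(X[:,:2]),np.percentile(X[:,2],[2,98]).round(3))
cv2.imwrite("pics/end.png",np.hstack([cv2.resize(o[0][80:304,120:370],(400,358)),cv2.resize(o[1][140:384,130:400],(400,358))])[:,:,::-1])
E
```

```text
22.35 [0.5428 0.1978 0.2297] F [-0.7 -0.2 -0.1] M [-0.    0.06  0.04] 0.0399 yaw 63.6
scene [166.1, 172.9] 0.89 (array([ 708.4, -201.1]), array([84.4, 65.9]), 69.7) [0.001 0.046]
scene [236.7, 138.2] 0.77 (array([ 411.1, -255.7]), array([42.4, 61.2]), 42.3) [0.004 0.046]
scene [283.3, 226.8] 0.66 (array([535.3, 182.1]), array([108.3,  58.7]), 54.1) [0.005 0.05 ]
side [245.7, 211.0] 0.95 (array([541.9, 214.5]), array([95.6, 74.3]), 62.0) [0.006 0.051]
side [341.2, 316.0] 0.93 (array([ 712. , -184.7]), array([87. , 68.1]), 69.1) [0.001 0.046]
side [199.9, 360.1] 0.93 (array([ 390.9, -259. ]), array([63.9, 78.1]), 48.7) [0.001 0.047]
```

View pics/end.png

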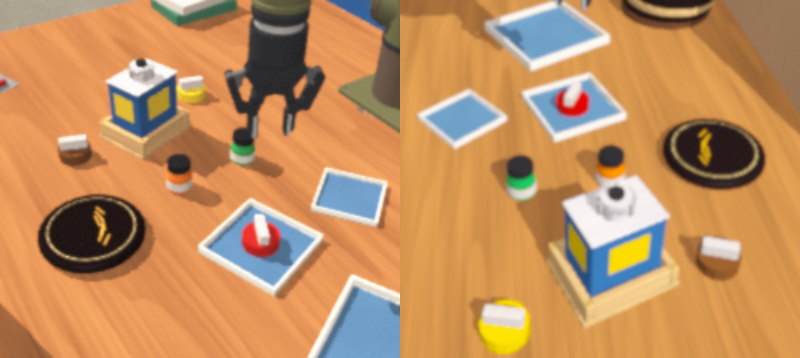

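The cap is upright and flat in the middle tray (heights 5 to 50 mm), and the gripper is clear. The jars, plaque and look-alikes are where they were, so I'm handing in.

```bash
python3 -c "
from station import env
print(env.sign_off())"
```

```text
the job is handed in; nothing more can be done
None
```

The tin is open, and its red cap stands right way up in the middle-sized enamel tray. I handed the job in at about 22.5 s of the 72 s allowed.

- **Pushing down:** The cap met its seat about 6 mm down, where the push peaked at about 18 N.
- **Turning:** I turned it about 46° anticlockwise while holding it down at 15–17 N. I stopped when the resisting twist had climbed to about 0.45 N·m. By the given formula that peak is about 35 N, under the 45 N crack limit. I then eased back 1.5°.
- **Stop angle:** The resistance built up gradually from about 43°, so I can't give the exact stop angle.
- **Lifting off:** It first stuck under a side load, with a pull of no more than about 2.3 N. Once I removed the side load it came up freely at about 1 N.
- **Setting down:** The cap touched the tray floor with up to about 10 N before I opened the fingers.

In the last pictures the cap is flat in the tray, spanning 5–50 mm above the bench. The tin's neck is bare, the gripper is well clear with wrist force near zero, and the plaque, jars and look-alikes look unmoved. The position estimates from the different cameras disagreed by several mm for the cap and by up to about 14 mm for the tray. I used the wrist camera for the grasp and, with small adjustments, for the placing. The tray leaves about 40 mm of room around the cap.

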